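# Stack the evening's cartons for the runner and ring for him

### The job

Get the repaired-parts cartons ready for the runner: first slide the lamp dimmer's grip to the white line on its box so there is light to work by, then stack every carton on the counter into one column, centred and square on the wooden stand, right way up, lengthwise along the stand, and never a larger carton on top of a smaller one. When the column stands, press the bell's plunger down to its stop to call him, and let go. Leave the dimmer at the line, and leave the bulb, the valve shield and the loose dial alone.

Things in the scene. Friction and masses are not known exactly. Their poses are not given: they have to be found in the camera images.
- stand: low wooden board 130 x 90 x 20 mm, fixed on the counter; origin: centre of its underside; x along its long side
- stand_top (a point): centre of the stand's top face, 20 mm above the counter
- large: large closed cardboard carton, 108 x 68 x 42 mm (length x width x height), tape along the top and a blank white label on one corner of the top; origin: centre of its underside; x along its length, z up out of the taped top
- medium_a: medium closed cardboard carton, 92 x 60 x 36 mm (length x width x height), tape along the top and a blank white label on one corner of the top; origin: centre of its underside; x along its length, z up out of the taped top; may be absent
- medium_b: medium closed cardboard carton, 92 x 60 x 36 mm (length x width x height), tape along the top and a blank white label on one corner of the top; origin: centre of its underside; x along its length, z up out of the taped top; may be absent
- small_a: small closed cardboard carton, 76 x 52 x 30 mm (length x width x height), tape along the top and a blank white label on one corner of the top; origin: centre of its underside; x along its length, z up out of the taped top; may be absent
- small_b: small closed cardboard carton, 76 x 52 x 30 mm (length x width x height), tape along the top and a blank white label on one corner of the top; origin: centre of its underside; x along its length, z up out of the taped top; may be absent
- small_c: small closed cardboard carton, 76 x 52 x 30 mm (length x width x height), tape along the top and a blank white label on one corner of the top; origin: centre of its underside; x along its length, z up out of the taped top; may be absent
- dimmer_box: lamp dimmer: black box 190 mm long (its y), 56 mm wide (x), 26 mm high, fixed; origin: centre of its underside; the grip slides along its +y
- dimmer_grip (a joint): travel of the dimmer's grip in m, 0 to 0.12, growing along the box's +y; 0.085 puts the grip's middle on the white line; it stays where it is left
- dimmer_top (a point): centre of the top of the dimmer's grip (grey block 26 mm across the track, 16 mm along it, 30 mm high from 34 to 64 mm above the counter, a fine white line over its top)
- dimmer_line (a point): where the white line painted across the dimmer's top face (26 mm above the counter) crosses the track
- bell: counter bell: steel dome 92 mm across its base, 41 mm high, fixed; origin: centre of its underside; a brass plunger head stands above the dome
- bell_plunger (a joint): how far the bell's plunger is pressed down in m: 0 up, 0.008 at its stop; springs back (about 5 N at the stop)
- plunger_top (a point): centre of the top of the brass plunger head (28 mm across, 63 mm above the counter when up)
- lamp: bystander: frosted bulb in a brass bayonet socket on a round black mount, 68 mm across, 140 mm high, fixed; origin: centre of its underside
- shield: bystander: loose grey valve shield, cylinder 32 mm across, 50 mm high; origin: centre of its underside
- dial: bystander: loose black plastic dial, 52 mm across, 22 mm high; origin: centre of its underside
There are look-alikes about, which are no part of the job. Leave any blue, pink or purple look-alike of the bell alone.

How it is judged:
By the outcome, as a careful person would: the job done as asked, in the order asked, and still so for the second after the job is handed in, with the robot touching nothing.
Of medium_a, medium_b, small_a, small_b, small_c only 4 to 5 are there at a start; the rules pass over those that are not, and their reading is None.
At some moment in a run one of large may be knocked a few centimetres aside while the robot is not near it.
Once in a run the grip may slacken for a moment while it holds something.
It also fails if it takes over 210 s, if anything falls off the work surface, if the arm or the gripper's body presses on something with over 40 N, if the wrist force passes 120 N, or if a joint passes its speed limit or range.

### The arm

A 6-joint arm with a two-finger parallel gripper is mounted at the origin on the work surface. World frame = base frame: x ahead of the robot, y to its left, z up, the work surface at z = 0. Lengths are in mm, angles in degrees, forces in N, time in s.
With the tool pointing down it reaches from about 350 to 850 mm from the base axis. Payload 8.1 kg.
Tool frame: the origin (TCP) lies midway between the tips of the shut fingers; the grasp point (between the pads) lies 19 mm behind it (r.pinch_z is the distance from the TCP to the grasp point, in mm); z points along the fingers, y is the line along which they close (so a half turn about z gives the same grasp; the last joint's range is limited). The gripper opens to 85 mm and grips with 20 to 120 N. Pads are 22 mm wide; open, the fingers measure 114 mm over their backs; the gripper's body (76 mm by 85 mm) begins 54 mm behind the grasp point. The pads swing forward as they close: fully open they stand 13 mm farther back than shut.
Start: joints at [-69.408, 7.471, 85.268, -0, 87.261, -4.893], TCP at [258.186, -541.614, 231.292] pointing down, gripper open.
Joint ranges: [-169.43, 169.43], [-51.17, 129.36], [1.28, 143.12], [-76.62, 256.62], [0, 156.53], [-152.29, 152.29]. Speed limits (degrees/s): [136.94, 136.94, 159.86, 180, 180, 180].

### API

Orientations are given as [roll, pitch, yaw] about the fixed x, y, z axes, in that order (R = Rz(yaw) Ry(pitch) Rx(roll)).
In Python, from bench import r gives the robot as it stands.
- The arm moves only by the shell command python3 -m jog 'ROWS' [OPENING] [FORCE]. ROWS is JSON, one flat list of numbers, 6 for each row, row after row: the shift along the tool's x, y, z in m, then the turn, a rotation vector about the tool's x, y, z in rad. A call has 1 to 8 rows; each row is the pose to reach, as a shift and turn from the pose commanded when the call began, along the tool's axes at that moment; what a row does not reach only later rows make up. A row lasts 1/8 s, in which the tool goes at most 62.5 mm and 10.7 degrees, less where a joint would pass 70% of its speed; a pose out of reach is approached as far as the arm can. A call with a gripper value outside its range is refused whole. OPENING is the opening, from -1 (shut) to 1 (fully open), set as the call begins (- or left out, the last holds). The fingers move at their own pace and stop on an object; FORCE is the grip in N (left out, the last holds). Time passes only in rows, so rows that repeat a pose let the fingers close. It gives the time, the measured TCP pose, the force, the opening and the grip force at its end, in the units of the state.
- r.sense(): the state, without advancing time (a new reading comes with each control period).
- r.snapshot(name): name is "scene" or "top"; returns a dict with "pixels" (384x512x3 uint8, red, green, blue), "range_z" (384x512 float32, mm along the optical axis (not along the pixel's ray), 0 where there is no reading), "K" (3x3 intrinsics, pixels), "k1" (the pictures are not rectified: a ray, as slopes to the right and down, at radius r is drawn at 1 + k1 r^2 times it, then the intrinsics apply), "rvec" (rotation vector, rad) and "tvec" (3), from world to camera coordinates, as OpenCV has them. Camera axes: x right, y down, z forward; pixel columns grow to the right and rows downward; lengths in mm; the calibration is good to about 2 mm. A picture is of the moment at which its call begins.
- r.hand_in(): hands the job in; it is judged then, once.
Trained networks look in a picture, given as the dict that the camera call returned (one of the last four; its "shot" number tells which), for a name from the list of things; names that differ only in an ending like _2 or _b are one class to them, and where a whole thing is asked for, a point or a joint stands for the part that bears it (a point fixed in the world has none). Each returns a list of dicts, best first, with "score" (0 to 1); they miss things now and then, are a little off and sometimes report something else, mostly with a low value. They report only what shows in the picture. A call takes as long as a camera call. They do not tell look-alikes from the thing itself.
- r.look_for(picture, target): "bbox" ([left, top, right, bottom] in pixels, round what is visible of it).
- r.outline_of(picture, target): "region" (384x512 bool, what is visible of it) and "bbox" ([left, top, right, bottom] in pixels, round what is visible of it).
The state is a dict: "time": time; "joint_pos": joint angles; "qd": joint speeds; "joint_efforts": joint torques, N m; "tool_pos": TCP position; "tcp_rot": TCP orientation; "ft_force": force on the tool from outside, world axes, zero at the start; "wrist_torque": the same for the moment, N m; "finger_gap": finger opening in mm; "grip_force": force on a finger pad.
Only numpy, scipy, OpenCV 4.12 (cv2) and the standard library are available. Lean on these libraries where they do the work, as an engineer would, in place of code of your own. Each camera call takes 0.05 s, during which the arm holds its last target. There are 200 camera calls.

## Working session

There is one attempt and no reset: what is moved stays moved. The work goes in short steps, Python scripts to look and compute and a shell command to move; the robot and the scene stay as the last step left them, time stands still between calls to the robot, and variables do not carry over. Pictures are saved under pics/ and viewed, at most 14 in all, crops included, and the job is handed in when it is done.

```bash
ls; mkdir -p pics
python3 - <<'E'
from bench import r
import cv2
for n in ("scene","top"):
    p=r.snapshot(n); cv2.imwrite(f"pics/{n}0.png",cv2.resize(p["pixels"][:,:,::-1],(800,600)))
    print(n,p["K"],p["k1"],p["rvec"],p["tvec"])
    for t in ["large","medium_a","small_a","stand","dimmer_box","dimmer_top","bell","plunger_top","lamp","shield","dial"]:
        print(t,[(round(d["score"],2),[round(v) for v in d["bbox"]]) for d in r.look_for(p,t)])
print(r.sense(), r.pinch_z)
E
```

```text
pics
scene [[481.20291538   0.         253.24146807]
 [  0.         481.20291538 196.47883584]
 [  0.           0.           1.        ]] -0.16387773034987074 [ 1.94364056  1.02766674 -0.59398798] [-327.65244954 -193.96224022 1817.36201442]
large [(0.7, [203, 182, 247, 214])]
medium_a [(0.85, [297, 179, 330, 201])]
small_a [(0.9, [161, 200, 189, 224]), (0.88, [328, 160, 358, 181])]
stand [(0.68, [236, 202, 280, 237]), (0.39, [203, 181, 245, 213])]
dimmer_box [(0.74, [96, 224, 165, 268])]
dimmer_top []
bell [(0.96, [205, 266, 240, 304]), (0.74, [107, 263, 143, 301]), (0.73, [181, 223, 213, 260]), (0.73, [94, 222, 166, 269]), (0.26, [204, 179, 247, 212]), (0.19, [163, 280, 183, 294])]
plunger_top [(0.51, [117, 261, 125, 276]), (0.5, [216, 266, 231, 279]), (0.46, [193, 226, 201, 234]), (0.41, [109, 205, 119, 214])]
lamp [(0.79, [352, 164, 379, 213]), (0.65, [328, 158, 356, 179])]
shield [(0.52, [247, 249, 261, 266])]
dial [(0.58, [164, 282, 186, 296])]
top [[410.68696602   0.         257.47287935]
 [  0.         410.68696602 192.07059548]
 [  0.           0.           1.        ]] -0.07
[... 862 characters left out ...]
.2, 'joint_pos': array([-6.94083036e+01,  7.47109919e+00,  8.52683920e+01,  1.07295850e-03,
        8.72598821e+01, -4.89239181e+00]), 'qd': array([-0.06437507, -0.00013724,  0.00803701,  0.03885867, -0.03810074,
       -0.01043558]), 'joint_efforts': array([ 9.83223217e-04, -5.69313025e+01, -5.00869560e+01,  2.32879529e-05,
        1.32129342e-03,  3.79538214e-07]), 'tool_pos': array([ 258.19212034, -541.6158472 ,  231.28723925]), 'tcp_rot': array([ 1.79999284e+02, -1.01438511e-03,  2.54840369e+01]), 'ft_force': array([ 0.35964922, -0.27225471,  0.42887998]), 'wrist_torque': array([-0.0039737 , -0.00931116,  0.02158155]), 'grip_force': 0.0, 'finger_gap': 85.3849404842766} 18.700000000000003
```

View pics/scene0.png

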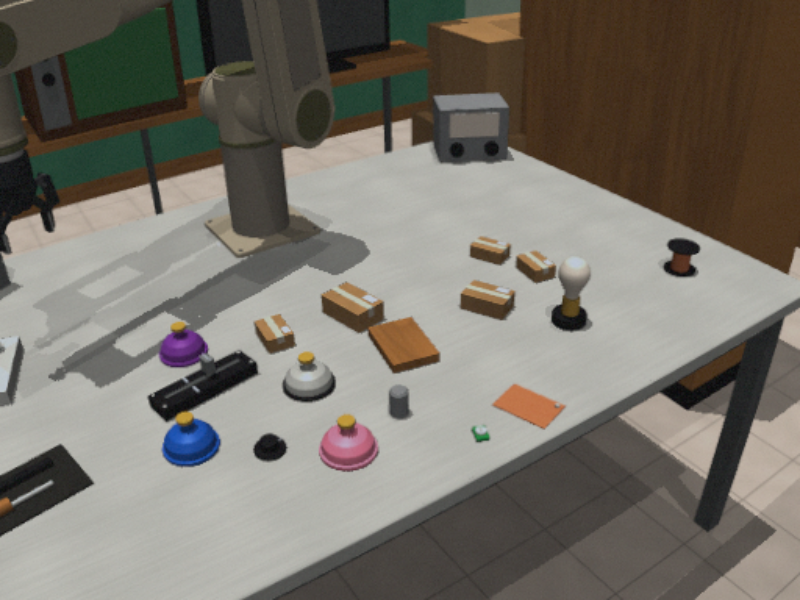

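View pics/top0.png

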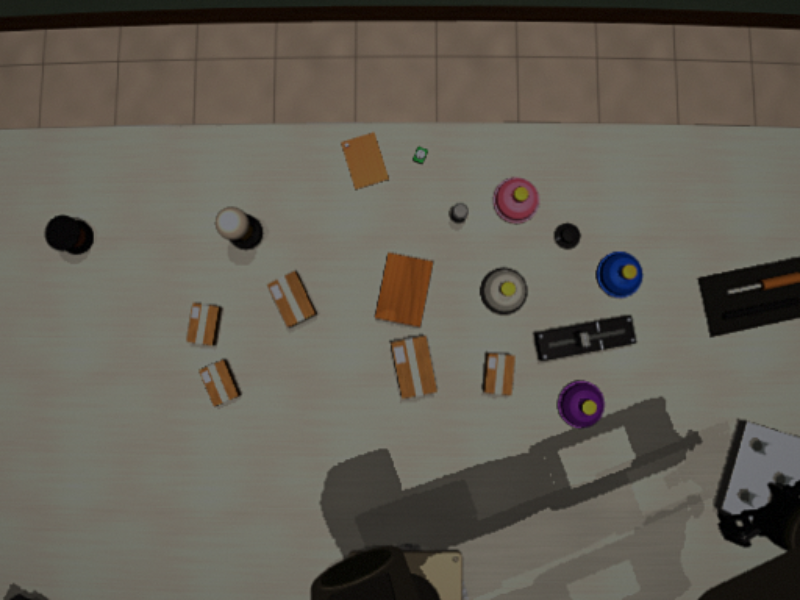

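```bash
cat > h.py <<'E'
from bench import r
import numpy as np, cv2
def cloud(p):
    K,k1=p["K"],p["k1"]; h,w=p["range_z"].shape
    u,v=np.meshgrid(np.arange(w),np.arange(h))
    D=np.array([k1,0,0,0,0.])
    n=cv2.undistortPoints(np.stack([u,v],-1).reshape(-1,1,2).astype(float),K,D).reshape(h,w,2)
    z=p["range_z"].astype(float)
    c=np.dstack([n[...,0]*z,n[...,1]*z,z])
    R=cv2.Rodrigues(np.array(p["rvec"],float))[0]
    W=(c-np.array(p["tvec"]))@R
    W[z==0]=np.nan
    return W
def atz(p,uv,z):
    "world xy of pixels at height z"
    R=cv2.Rodrigues(np.array(p["rvec"],float))[0]
    n=cv2.undistortPoints(np.array(uv,float).reshape(-1,1,2),p["K"],np.array([p["k1"],0,0,0,0.])).reshape(-1,2)
    d=np.c_[n,np.ones(len(n))]@R; o=-np.array(p["tvec"])@R
    return (o+d*((z-o[2])/d[:,2])[:,None])[:,:2]
def blobs(p,lo,hi,amin=40,roi=None):
    W=cloud(p); m=(W[...,2]>lo)&(W[...,2]<hi)
    if roi: m&=(W[...,0]>roi[0])&(W[...,0]<roi[1])&(W[...,1]>roi[2])&(W[...,1]<roi[3])
    n,L,s,c=cv2.connectedComponentsWithStats(m.astype(np.uint8),connectivity=4)
    out=[]
    for i in range(1,n):
        if s[i,4]<amin: continue
        k=L==i; P=W[k]; zt=np.median(P[:,2])
        co,_=cv2.findContours(k.astype(np.uint8),cv2.RETR_EXTERNAL,cv2.CHAIN_APPROX_NONE)
        xy=P[:,:2].astype(np.float32)
        (cx,cy),(a,b),t=cv2.minAreaRect(xy)
        if a<b: a,b,t=b,a,t-90
        e=np.cov(xy.T); w,V=np.linalg.eigh(e); tp=np.degrees(np.arctan2(V[1,1],V[0,1]))%180
        out.append(dict(px=c[i].round(),n=s[i,4],c=np.r_[cx,cy].round(1),m=xy.mean(0).round(1),L=round(a,1),B=round(b,1),t=round(t%180,1),tp=round(tp,1),sd=np.sqrt(w*12)[::-1].round(1),z=round(float(zt),1),rgb=np.median(p["pixels"][k],0)))
    return out
E
python3 - <<'E'
from h import *
p=r.snapshot("top")
W=cloud(p); print("table z",np.nanmedian(W[100:300,80:420,2]),np.nanstd(W[195:215,210:235,2]))
for lo,hi in((10,200),):
  for b in blobs(p,lo,hi):
    if b['c'][0]>250 and abs(b['c'][1])<600: print(b)
I=p["pixels"][:,:,::-1]
a=cv2.resize(I[190:240,340:415],None,fx=8,fy=8,interpolation=cv2.INTER_CUBIC)
b=cv2.resize(I[155:210,305:380],None,fx=8,fy=4,interpolation=cv2.INTER_CUBIC)
cv2.imwrite("pics/crop1.png",np.clip(a*1.8,0,255))
E
```

```text
table z 0.949575278630302 2.466668606655549
{'px': array([330., 128.]), 'n': np.int32(592), 'c': array([ 784.6, -221. ]), 'm': array([ 783.5, -217.8], dtype=float32), 'L': 85.6, 'B': 83.6, 't': 149.9, 'tp': np.float64(34.7), 'sd': array([73.2, 68.6]), 'z': 34.1, 'rgb': array([119.,  61.,  64.])}
{'px': array([294., 136.]), 'n': np.int32(113), 'c': array([ 757.7, -107.5]), 'm': array([ 755.4, -106.6], dtype=float32), 'L': 30.5, 'B': 30.0, 't': 125.5, 'tp': np.float64(165.0), 'sd': array([29.9, 28.2]), 'z': 48.6, 'rgb': array([77., 75., 71.])}
{'px': array([152., 145.]), 'n': np.int32(580), 'c': array([723.1, 307.9]), 'm': array([719.9, 301.9], dtype=float32), 'L': 64.0, 'B': 60.2, 't': 118.6, 'tp': np.float64(147.4), 'sd': array([57.1, 47.6]), 'z': 120.6, 'rgb': array([93. , 82.5, 71. ])}
{'px': array([363., 150.]), 'n': np.int32(86), 'c': array([ 717.4, -322.5]), 'm': array([ 717.2, -319.6], dtype=float32), 'L': 33.4, 'B': 28.1, 't': 88.6, 'tp': np.float64(102.8), 'sd': array([29.6, 26.4]), 'z': 22.0, 'rgb': array([15. , 13.5, 13. ])}
{'px': array([397., 175.]), 'n': np.int32(599), '
[... 1888 characters left out ...]
t64(173.9), 'sd': array([75.9, 54.3]), 'z': 30.7, 'rgb': array([115.,  78.,  45.])}
{'px': array([140., 244.]), 'n': np.int32(500), 'c': array([433.5, 353.2]), 'm': array([433.9, 351.3], dtype=float32), 'L': 77.3, 'B': 54.6, 't': 23.0, 'tp': np.float64(23.0), 'sd': array([77.3, 57.1]), 'z': 29.6, 'rgb': array([113.,  75.,  38.])}
{'px': array([372., 258.]), 'n': np.int32(641), 'c': array([ 391.2, -342.7]), 'm': array([ 392.6, -338. ], dtype=float32), 'L': 85.1, 'B': 83.2, 't': 153.1, 'tp': np.float64(159.0), 'sd': array([73.2, 71.4]), 'z': 34.2, 'rgb': array([56., 17., 57.])}[ WARN:0@1.606] global loadsave.cpp:1063 imwrite_ Unsupported depth image for selected encoder is fallbacked to CV_8U.
```

View pics/crop1.png

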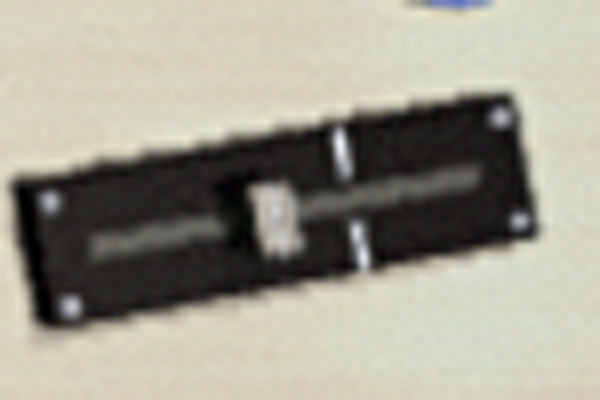

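Run:
```python
from h import *
p=r.snapshot("top"); g=p["pixels"].astype(float).sum(2); W=cloud(p)
roi=(slice(195,235),slice(340,412))
# white line: bright pixels near predicted
def cen(x0,x1,y0,y1,th):
    s=g[y0:y1,x0:x1]; w=np.clip(s-th,0,None); Y,X=np.mgrid[y0:y1,x0:x1]; return (X*w).sum()/w.sum(),(Y*w).sum()/w.sum()
a=cen(380,386,205,212,200); b=cen(381,389,217,224,200)
print(a,b); A=atz(p,[a,b],26); print("line",A,A.mean(0))
m=(W[...,2]>55)&(W[...,2]<75)&(np.abs(W[...,0]-519)<80)&(np.abs(W[...,1]+350)<100)
P=W[m]; print("grip",m.sum(),P.mean(0),np.ptp(P,axis=0), cv2.minAreaRect(P[:,:2].astype(np.float32)))
print("grip by colour", atz(p,[cen(369,379,210,224,180)],64))
m2=(W[...,2]>20)&(W[...,2]<32)&(np.abs(W[...,0]-519)<60)&(np.abs(W[...,1]+350)<120)
print(cv2.minAreaRect(W[m2][:,:2].astype(np.float32)))
# plunger steel
m=(W[...,2]>54)&(W[...,2]<72)&(np.hypot(W[...,0]-607,W[...,1]+192)<40)
print("plunger",m.sum(),W[m].mean(0),np.ptp(W[m],axis=0))
```

```text
(np.float64(382.1657963446475), np.float64(208.21018276762402)) (np.float64(384.61021505376345), np.float64(220.5228494623656))
line [[ 541.1580177  -372.56063002]
 [ 504.25558102 -379.42726332]] [ 522.70679936 -375.99394667]
grip 60 [ 516.49565248 -335.20506034   63.95384166] [26.10613284 19.971766   14.01957146] ((516.7110595703125, -335.9073181152344), (26.025070190429688, 17.49240493774414), 16.067258834838867)
grip by colour [[ 515.8402466  -336.76302055]]
((519.099853515625, -349.9731140136719), (56.67142105102539, 188.62704467773438), 10.180680274963379)
plunger 69 [ 608.28901922 -194.77918552   62.81021832] [23.65424955 24.02496547 11.02321987]
```

```bash
cat >> h.py <<'E'
def go(*tg):
    "print rows (tool shift m, turn about z rad) to absolute targets x,y,z,yaw from the present pose"
    s=r.sense(); R0=cv2.Rodrigues(np.zeros(3))[0]
    from scipy.spatial.transform import Rotation as Ro
    A=Ro.from_euler('xyz',s["tcp_rot"],degrees=True)
    print("at",s["time"],s["tool_pos"].round(1),s["tcp_rot"].round(2),"gap",round(s["finger_gap"],1))
    for x,y,z,yaw in tg:
        d=A.inv().apply(np.array([x,y,z])-s["tool_pos"])/1000
        dy=min([0,180,-180],key=lambda k:abs((yaw+k-s["tcp_rot"][2]+180)%360-180) )
        q=(A.inv()*Ro.from_euler('xyz',[180,0,yaw+dy],degrees=True)).as_rotvec()
        print([round(float(v),4) for v in (*d,*q)], "mm",round(np.linalg.norm(d)*1000),"deg",round(np.degrees(np.linalg.norm(q)),1))
E
python3 -c "
from h import *
go((516.4,-336,100,10.3),(516.4,-336,36,10.3))"
```

```text
at 1.3 [ 258.2 -541.6  231.3] [180.     0.    25.48] gap 85.5
[0.3216, -0.0745, 0.1313, 0.0, 0.0, 0.265] mm 355 deg 15.2
[0.3216, -0.0745, 0.1953, 0.0, 0.0, 0.265] mm 384 deg 15.2
```

```bash
R=; python3 -m jog '[0.322,-0.0745,0.131,0,0,0.265, 0.322,-0.0745,0.131,0,0,0.265, 0.322,-0.0745,0.131,0,0,0.265, 0.322,-0.0745,0.131,0,0,0.265, 0.322,-0.0745,0.131,0,0,0.265, 0.322,-0.0745,0.131,0,0,0.265, 0.322,-0.0745,0.131,0,0,0.265, 0.322,-0.0745,0.131,0,0,0.265]' 
python3 -c "
from h import *
go((516.4,-336,36,10.3))"
```

```text
time: 2.3
tool_pos: [516.6, -336.1, 100.5]
tcp_rot: [180.0, 0.0, 10.3]
ft_force: [0.6, -0.4, -0.7]
finger_gap: 85.2
grip_force: 0.0
at 2.3 [ 516.6 -336.1  100.5] [1.7998e+02 2.0000e-02 1.0330e+01] gap 85.2
[-0.0002, -0.0002, 0.0645, 0.0003, 0.0003, 0.0006] mm 64 deg 0.0
```

```bash
python3 -m jog '[0,0,0.04,0,0,0, 0,0,0.064,0,0,0, 0,0,0.064,0,0,0, 0,0,0.064,0,0,0]' | grep -E 'pos|force'
python3 -m jog '[0,0,0,0,0,0, 0,0,0,0,0,0, 0,0,0,0,0,0, 0,0,0,0,0,0, 0,0,0,0,0,0, 0,0,0,0,0,0]' -1 25
python3 -c "
from h import *
go((523.4,-375.3,36,10.3))"
```

```text
tool_pos: [517.1, -337.3, 38.1]
ft_force: [-0.4, -0.2, 0.8]
grip_force: 0.0
time: 3.55
tool_pos: [516.9, -335.8, 36.6]
tcp_rot: [180.0, -0.0, 10.3]
ft_force: [-1.4, 1.3, 4.3]
finger_gap: 15.7
grip_force: 30.1
at 3.55 [ 516.9 -335.8   36.6] [ 1.800e+02 -1.000e-02  1.031e+01] gap 15.7
[-0.0007, 0.04, 0.0006, 0.0001, -0.0001, 0.0001] mm 40 deg 0.0
```

```bash
python3 -m jog '[0,0.01,0,0,0,0, 0,0.02,0,0,0,0, 0,0.03,0,0,0,0, 0,0.04,0,0,0,0, 0,0.04,0,0,0,0, 0,0.04,0,0,0,0]'
python3 -m jog '[0,0,0,0,0,0, 0,0,0,0,0,0, 0,0,0,0,0,0, 0,0,0,0,0,0]' 0.2 | grep -E 'gap|pos'
python3 -m jog '[0,0,-0.05,0,0,0, 0,0,-0.1,0,0,0, 0,0,-0.1,0,0,0, -0.1,-0.1,-0.1,0,0,0, -0.2,-0.15,-0.1,0,0,0, -0.2,-0.15,-0.1,0,0,0, -0.2,-0.15,-0.1,0,0,0]' | grep -E 'gap|pos'
python3 - <<'E'
from h import *
p=r.snapshot("top"); g=p["pixels"].astype(float).sum(2); W=cloud(p)
m=(W[...,2]>55)&(W[...,2]<75)&(np.abs(W[...,0]-519)<80)&(np.abs(W[...,1]+350)<100)
P=W[m]; print("grip",m.sum(),P.mean(0),cv2.minAreaRect(P[:,:2].astype(np.float32)))
def save(q,sl,n):
    a=cv2.resize(q["pixels"][:,:,::-1][sl],None,fx=10,fy=10,interpolation=cv2.INTER_CUBIC)
    return np.clip(a*1.8,0,255).astype(np.uint8)
a=save(p,np.s_[198:235,345:410],0); q=r.snapshot("scene")
b=save(q,np.s_[220:272,92:168],0)[:,:,:]
b=cv2.resize(b,(650,int(650*52/76)))
o=np.vstack([a,b]); o=cv2.resize(o,None,fx=.7,fy=.7); print(o.shape); cv2.imwrite("pics/dim1.png",o)
for b in blobs(p,10,60,roi=(350,660,-300,500)): print(b['c'],b['t'],b['z'],b['L'])
E
```

```text
time: 4.3
tool_pos: [524.3, -375.8, 36.6]
tcp_rot: [179.9, -0.0, 10.3]
ft_force: [1.5, -0.8, 3.8]
finger_gap: 15.2
grip_force: 30.3
tool_pos: [523.8, -375.0, 36.1]
finger_gap: 51.6
tool_pos: [299.2, -262.4, 135.2]
finger_gap: 51.0
grip 56 [ 523.65374094 -377.43314824   64.26945922] ((523.6603393554688, -378.3680419921875), (17.55409812927246, 23.313751220703125), 89.88551330566406)
(570, 455, 3)
[6.074e+02 1.000e-01] 168.5 20.5 122.5
[ 608.2 -195.2] 139.6 32.6 86.6
[592.  214.7] 26.2 35.7 93.1
[544.8 386.1] 170.8 29.7 74.5
[ 506.4 -280.7] 10.0 26.2 55.9
[463.6 -19.2] 11.4 42.5 106.4
[ 451.5 -182.6] 174.3 30.7 76.1
[433.6 352.9] 23.4 29.8 77.1
```

View pics/dim1.png

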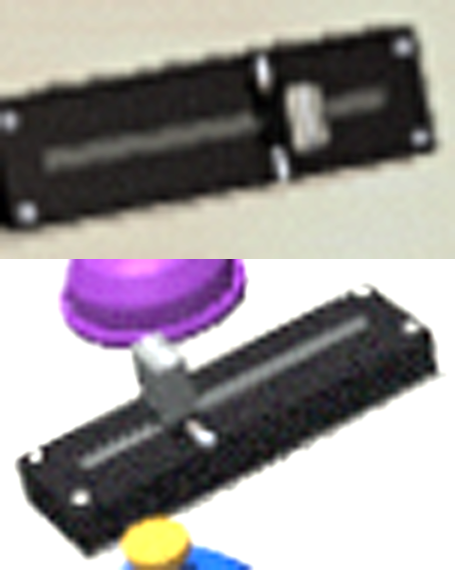

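Run:
```python
from h import *
A=[];G=[];D=[]
for k in range(3):
    p=r.snapshot("top"); g=p["pixels"].astype(float).sum(2); W=cloud(p)
    def cen(x0,x1,y0,y1,th):
        s=g[y0:y1,x0:x1]; w=np.clip(s-th,0,None); Y,X=np.mgrid[y0:y1,x0:x1]; return (X*w).sum()/w.sum(),(Y*w).sum()/w.sum()
    a=cen(380,386,204,212,200); b=cen(381,388,217,225,220)
    A.append(atz(p,[a,b],26)); G.append(atz(p,[cen(384,394,208,222,180)],64)[0])
    m=(W[...,2]>60)&(W[...,2]<68)&(np.abs(W[...,0]-519)<80)&(np.abs(W[...,1]+375)<50); D.append(W[m].mean(0))
A=np.mean(A,0);G=np.mean(G,0);D=np.mean(D,0);u=np.array([.179,-.984])
for n,v in(("line",A.mean(0)),("g",G),("d",D[:2]),("robot",np.array([523.9,-375.5])),("box+25",np.array([519.1,-350])+25*u)): print(n,v.round(1),"along",(v@u).round(2))
print(A)
# scene view
q=r.snapshot("scene"); W=cloud(q); m=(W[...,2]>61)&(W[...,2]<70)&(np.hypot(W[...,0]-523,W[...,1]+375)<30); print("scene grip",W[m].mean(0),m.sum())
```

```text
line [ 524.1 -376.8] along 464.56
g [ 522.2 -377.2] along 464.65
d [ 524.3 -378. ] along 465.86
robot [ 523.9 -375.5] along 463.27
box+25 [ 523.6 -374.6] along 462.33
[[ 546.76003787 -371.44439823]
 [ 501.47831815 -382.10753306]]
scene grip [ 526.79078037 -377.46910733   63.31246481] 41
```

```bash
python3 -c "
from h import *
go((463.7,-19.2,100,11.5))"
```

```text
at 5.975 [ 301.8 -264.3  136.7] [ 1.7994e+02 -5.0000e-02  1.0300e+01] gap 51.6
[0.2031, -0.2122, 0.0366, 0.001, -0.0008, -0.021] mm 296 deg 1.2
```

```bash
python3 -m jog '[0.203,-0.212,0.036,0,0,-0.021, 0.203,-0.212,0.036,0,0,-0.021, 0.203,-0.212,0.036,0,0,-0.021, 0.203,-0.212,0.036,0,0,-0.021, 0.203,-0.212,0.036,0,0,-0.021, 0.203,-0.212,0.036,0,0,-0.021, 0.203,-0.212,0.036,0,0,-0.021, 0.203,-0.212,0.036,0,0,-0.021]' 1 | grep -E 'pos|rot'
python3 -c "
from h import *
for i in range(3):
  print(r.sense()['tool_pos'])
go((463.7,-19.2,3,11.5))"
```

```text
tool_pos: [463.0, -19.7, 100.2]
tcp_rot: [180.0, 0.0, 11.4]
[462.95554158 -19.67623468 100.20588197]
[462.95554158 -19.67623468 100.20588197]
[462.95554158 -19.67623468 100.20588197]
at 6.975 [463.  -19.7 100.2] [1.800e+02 2.000e-02 1.144e+01] gap 85.2
[0.0009, -0.0003, 0.0972, 0.0001, 0.0004, -0.001] mm 97 deg 0.1
```

```bash
python3 -m jog '[0.0005,0,0.05,0,0,0, 0.0005,0,0.08,0,0,0, 0.0005,0,0.097,0,0,0, 0.0005,0,0.097,0,0,0, 0.0005,0,0.097,0,0,0]' | grep -E 'pos|force'
python3 -m jog '[0,0,0,0,0,0, 0,0,0,0,0,0, 0,0,0,0,0,0, 0,0,0,0,0,0, 0,0,0,0,0,0, 0,0,0,0,0,0]' -1 60 | grep -E 'pos|force|gap'
python3 -m jog '[0,0,-0.03,0,0,0, 0,0,-0.06,0,0,0, 0,0,-0.09,0,0,0, 0,0,-0.09,0,0,0, 0,0,-0.09,0,0,0]' | grep -E 'pos|force|gap'
python3 -c "
from h import *
go((610.9,-0.6,93,-11.5),(610.9,-0.6,23.5,-11.5))"
```

```text
tool_pos: [464.6, -19.2, 4.7]
ft_force: [-0.6, -0.4, 0.3]
grip_force: 0.0
tool_pos: [464.9, -18.8, 5.1]
ft_force: [-0.5, 0.6, 6.8]
finger_gap: 67.0
grip_force: 68.2
tool_pos: [463.0, -18.6, 92.5]
ft_force: [0.0, -0.1, -3.2]
finger_gap: 67.2
grip_force: 68.8
at 8.975 [463.  -18.6  92.5] [-1.7999e+02  3.0000e-02  1.1510e+01] gap 67.2
[0.1486, 0.0119, -0.0006, -0.0001, 0.0006, 0.4016] mm 149 deg 23.0
[0.1486, 0.0119, 0.0689, -0.0001, 0.0006, 0.4016] mm 164 deg 23.0
```

```bash
cat >> h.py <<'E'
def ledger():
    from scipy.spatial.transform import Rotation as Ro
    x=np.array([258.186,-541.614,231.292]); A=Ro.from_euler('xyz',[180,0,25.484],degrees=True)
    for l in open("cmd.txt"):
        v=np.array([float(t) for t in l.split(',')])
        x=x+A.apply(v[:3]*1000); A=A*Ro.from_rotvec(v[3:])
    return x,A
def plan(*tg):
    from scipy.spatial.transform import Rotation as Ro
    x0,A=ledger(); s=r.sense(); e=A.as_euler('xyz',degrees=True)
    print("cmd",x0.round(1),e.round(2),"sensed",s["tool_pos"].round(1),s["tcp_rot"].round(2),"t",s["time"])
    for x,y,z,yaw in tg:
        d=A.inv().apply(np.array([x,y,z])-x0)/1000
        q=(A.inv()*Ro.from_euler('xyz',[180,0,yaw],degrees=True)).as_rotvec()
        print([round(float(v),4) for v in (*d,*q)],"mm",round(np.linalg.norm(d)*1000),"deg",round(np.degrees(np.linalg.norm(q)),1))
E
cat > cmd.txt <<'E'
.322,-.0745,.131,0,0,.265
0,0,.064,0,0,0
0,.04,0,0,0,0
-.2,-.15,-.1,0,0,0
.203,-.212,.036,0,0,-.021
.0005,0,.097,0,0,0
0,0,-.09,0,0,0
E
python3 - <<'E'
from h import *
plan((610.9,-.6,93,-11.5),(610.9,-.6,24,-11.5))
for i in range(4): r.snapshot("top"); print(r.sense()["tool_pos"].round(1))
E
```

```text
cmd [462.7 -18.4  93.3] [180.    0.   11.5] sensed [463.  -18.6  92.5] [-1.7999e+02  3.0000e-02  1.1510e+01] t 8.975
[0.1488, 0.0121, 0.0003, -0.0, -0.0, 0.4015] mm 149 deg 23.0
[0.1488, 0.0121, 0.0693, -0.0, -0.0, 0.4015] mm 165 deg 23.0
[462.4 -18.5  91.9]
[462.2 -18.5  91.6]
[462.2 -18.5  91.7]
[462.4 -18.6  91.8]
```

```bash
python3 -m jog '[0.1477,0.0117,0,0,0,0.4015, 0.1477,0.0117,0,0,0,0.4015, 0.1477,0.0117,0,0,0,0.4015, 0.1477,0.0117,0,0,0,0.4015, 0.1477,0.0117,0,0,0,0.4015, 0.1477,0.0117,0.03,0,0,0.4015, 0.1477,0.0117,0.05,0,0,0.4015, 0.1477,0.0117,0.05,0,0,0.4015]' | grep -E 'pos|force|gap|rot'
echo ".1477,.0117,.05,0,0,.4015" >>cmd.txt
python3 -m jog '[0,0,0.01,0,0,0, 0,0,0.015,0,0,0, 0,0,0.019,0,0,0, 0,0,0.019,0,0,0, 0,0,0.019,0,0,0]' | grep -E 'pos|force|gap|rot'
echo "0,0,.019,0,0,0" >>cmd.txt
python3 -c "
from h import *
plan((610,0,23,-11.5))"
```

```text
tool_pos: [607.8, -0.6, 40.8]
tcp_rot: [180.0, 0.3, -11.5]
ft_force: [0.6, 0.1, -1.9]
finger_gap: 67.5
grip_force: 68.7
tool_pos: [611.0, -0.7, 25.2]
tcp_rot: [-180.0, -0.1, -11.5]
ft_force: [-2.6, -0.0, 4.8]
finger_gap: 66.8
grip_force: 69.4
cmd [ 6.097e+02 -4.000e-01  2.430e+01] [180.    0.  -11.5] sensed [611.   -0.7  25.2] [-1.7999e+02 -6.0000e-02 -1.1490e+01] t 10.8
[0.0002, -0.0004, 0.0013, -0.0, -0.0, -0.0] mm 1 deg 0.0
```

```bash
python3 -m jog '[0,0,0,0,0,0, 0,0,0,0,0,0, 0,0,0,0,0,0, 0,0,0,0,0,0]' 1 | grep -E 'pos|gap'
python3 -m jog '[0,0,-0.05,0,0,0, 0,0,-0.09,0,0,0, 0,0,-0.09,0,0,0, 0,0,-0.09,0,0,0]' | grep -E 'pos|gap'
echo "0,0,-.09,0,0,0" >>cmd.txt
python3 -c "
from h import *
plan((591.8,214.5,110,26.4))"
```

```text
tool_pos: [610.5, -0.7, 24.2]
finger_gap: 85.4
tool_pos: [610.3, -0.7, 113.9]
finger_gap: 85.1
cmd [ 6.097e+02 -4.000e-01  1.143e+02] [180.    0.  -11.5] sensed [610.3  -0.7 113.9] [ 1.80e+02  1.00e-02 -1.15e+01] t 11.8
[-0.0604, -0.207, 0.0043, 0.0, 0.0, -0.6615] mm 216 deg 37.9
```

```bash
python3 -m jog '[-0.0604,-0.207,0.004,0,0,-0.6615, -0.0604,-0.207,0.004,0,0,-0.6615, -0.0604,-0.207,0.004,0,0,-0.6615, -0.0604,-0.207,0.004,0,0,-0.6615, -0.0604,-0.207,0.004,0,0,-0.6615, -0.0604,-0.207,0.004,0,0,-0.6615, -0.0604,-0.207,0.004,0,0,-0.6615, -0.0604,-0.207,0.004,0,0,-0.6615]' | grep -E 'pos|gap'
echo "-.0604,-.207,.004,0,0,-.6615" >>cmd.txt
python3 - <<'E'
from h import *
plan((591.8,214.5,3,26.4))
for k in range(2):
  p=r.snapshot("top")
  for b in blobs(p,50,70,roi=(500,700,-100,100))+blobs(p,12,30,roi=(500,700,-100,100)): print(b['c'],b['m'],b['t'],b['tp'],b['z'],b['L'],b['B'])
E
```

```text
tool_pos: [592.8, 213.0, 110.2]
finger_gap: 85.4
cmd [591.8 214.5 110.3] [180.    0.   26.4] sensed [592.8 213.  110.2] [1.800e+02 1.000e-02 2.629e+01] t 12.8
[-0.0, -0.0, 0.1073, -0.0, 0.0, 0.0] mm 107 deg 0.0
[609.5  -3.6] [609.2  -3.7] 168.3 168.3 62.4 108.0 68.0
[611.   -0.7] [607.3   5.6] 168.4 171.3 20.6 130.1 89.8
[609.8  -3.6] [609.3  -3.6] 168.4 168.2 62.5 108.6 67.9
[ 6.109e+02 -6.000e-01] [607.1   5.7] 168.5 171.0 20.5 129.7 89.7
```

Run:
```python
from h import *
p=r.snapshot("scene")
for b in blobs(p,57,68,roi=(500,700,-100,100))+blobs(p,15,25,roi=(500,700,-100,100)): print(b['c'],b['m'],b['t'],b['tp'],b['z'],b['L'],b['B'])
q=r.snapshot("top")
o=[]
for k,sl in((p,np.s_[178:240,225:290]),(q,np.s_[155:220,228:290])):
    a=cv2.resize(k["pixels"][sl][:,:,::-1],(520,520),interpolation=cv2.INTER_CUBIC); o.append(np.clip(a*1.6,0,255).astype(np.uint8))
cv2.imwrite("pics/l1.png",cv2.resize(np.hstack(o),(800,400)))
```

```text
[614.   -1.8] [617.2  -3.8] 168.1 168.4 60.7 113.2 69.5
[ 6.172e+02 -2.000e-01] [645.  -19.4] 169.2 22.4 18.8 134.7 90.9
```

View pics/l1.png

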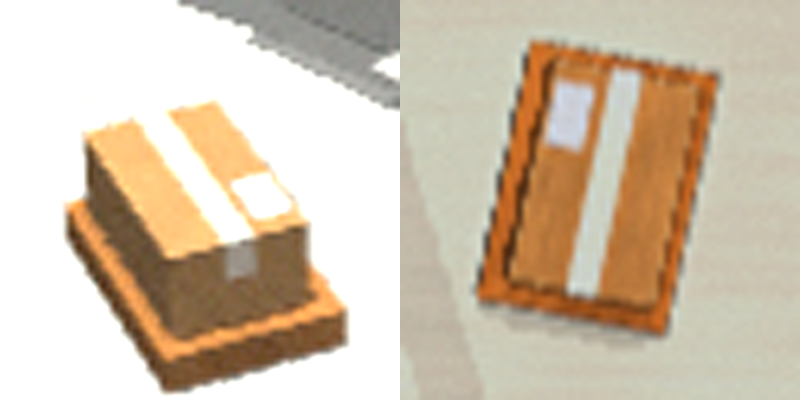

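```bash
python3 -m jog '[0,0,0,0,0,0, 0.0496,0.2116,0,0,0,0.6615, 0.0496,0.2116,0,0,0,0.6615, 0.0496,0.2116,0,0,0,0.6615, 0.0496,0.2116,0,0,0,0.6615, 0.0496,0.2116,0,0,0,0.6615, 0.0496,0.2116,0,0,0,0.6615, 0.0496,0.2116,0,0,0,0.6615]' | grep -E 'pos|gap'
echo ".0496,.2116,0,0,0,.6615" >>cmd.txt
python3 - <<'E'
from h import *
plan((609.7,-.4,24.3,-11.5))
E
```

```text
tool_pos: [730.5, 48.2, 110.4]
finger_gap: 85.4
cmd [730.3  47.  110.3] [180.    0.  -11.5] sensed [730.5  48.2 110.4] [-1.7999e+02  2.0000e-02 -1.1360e+01] t 14.0
[-0.1088, 0.0705, 0.086, -0.0, -0.0, -0.0] mm 156 deg 0.0
```

```bash
python3 -m jog '[-0.1088,0.0705,0,0,0,0, -0.1088,0.0705,0,0,0,0, -0.1088,0.0705,0,0,0,0, -0.1088,0.0705,0,0,0,0, -0.1088,0.0705,0.05,0,0,0, -0.1088,0.0705,0.086,0,0,0, -0.1088,0.0705,0.086,0,0,0, -0.1088,0.0705,0.086,0,0,0]' | grep -E 'pos|gap|force'
echo "-.1088,.0705,.086,0,0,0" >>cmd.txt
python3 -m jog '[0,0,0,0,0,0, 0,0,0,0,0,0, 0,0,0,0,0,0, 0,0,0,0,0,0, 0,0,0,0,0,0, 0,0,0,0,0,0]' -1 60| grep -E 'pos|gap|force'
python3 - <<'E'
from h import *
plan((611.1,2.6,29.3,-11.5),(611.1,2.6,24.3,-11.5))
E
```

```text
tool_pos: [612.6, -0.3, 26.4]
ft_force: [1.3, -0.6, -0.4]
finger_gap: 85.3
grip_force: 0.0
tool_pos: [612.9, -0.8, 27.3]
ft_force: [1.0, 0.9, 4.9]
finger_gap: 67.2
grip_force: 69.2
cmd [ 6.097e+02 -4.000e-01  2.430e+01] [180.    0.  -11.5] sensed [612.9  -0.8  27.3] [-179.96   -0.3   -11.49] t 15.75
[0.0008, -0.0032, -0.005, -0.0, -0.0, -0.0] mm 6 deg 0.0
[0.0008, -0.0032, -0.0, -0.0, -0.0, -0.0] mm 3 deg 0.0
```

```bash
python3 -m jog '[0,0,-0.006,0,0,0, 0,0,-0.006,0,0,0, 0.0008,-0.0032,-0.006,0,0,0, 0.0008,-0.0032,-0.006,0,0,0, 0.0008,-0.0032,-0.003,0,0,0, 0.0008,-0.0032,0,0,0,0, 0.0008,-0.0032,0,0,0,0, 0.0008,-0.0032,0,0,0,0]' | grep -E 'pos|gap|force'
echo ".0008,-.0032,0,0,0,0" >>cmd.txt
python3 -m jog '[0,0,0,0,0,0, 0,0,0,0,0,0, 0,0,0,0,0,0, 0,0,0,0,0,0]' 1| grep -E 'pos|gap|force'
python3 -m jog '[0,0,-0.05,0,0,0, 0,0,-0.09,0,0,0, 0,0,-0.09,0,0,0, 0,0,-0.09,0,0,0]' | grep -E 'pos|gap'
echo "0,0,-.09,0,0,0" >>cmd.txt
python3 -c "
from h import *
plan((592.5,215.5,110,26.4))"
```

```text
tool_pos: [612.1, 2.3, 27.2]
ft_force: [-15.0, 2.2, 24.7]
finger_gap: 66.9
grip_force: 63.7
tool_pos: [611.7, 2.2, 24.0]
ft_force: [0.0, 0.2, -0.1]
finger_gap: 85.5
grip_force: 0.0
tool_pos: [611.6, 2.3, 113.9]
finger_gap: 85.4
cmd [611.1   2.6 114.3] [180.    0.  -11.5] sensed [611.6   2.3 113.9] [ 1.80e+02  2.00e-02 -1.15e+01] t 17.75
[-0.0607, -0.2049, 0.0043, 0.0, 0.0, -0.6615] mm 214 deg 37.9
```

```bash
python3 -m jog '[-0.0607,-0.2049,0.004,0,0,-0.6615, -0.0607,-0.2049,0.004,0,0,-0.6615, -0.0607,-0.2049,0.004,0,0,-0.6615, -0.0607,-0.2049,0.004,0,0,-0.6615, -0.0607,-0.2049,0.004,0,0,-0.6615, -0.0607,-0.2049,0.004,0,0,-0.6615, -0.0607,-0.2049,0.004,0,0,-0.6615, -0.0607,-0.2049,0.004,0,0,-0.6615]' | grep -E 'pos|gap'
echo "-.0607,-.2049,.004,0,0,-.6615" >>cmd.txt
python3 - <<'E'
from h import *
for k in range(2):
  p=r.snapshot("top")
  for b in blobs(p,50,70,roi=(500,700,-100,100))+blobs(p,12,30,roi=(500,700,-100,100)): print(b['c'],b['m'],b['t'],b['tp'],b['z'],b['L'],b['B'])
plan((592.5,215.5,3.5,26.4))
E
```

```text
tool_pos: [593.4, 214.1, 110.2]
finger_gap: 85.2
[ 6.094e+02 -2.000e-01] [ 6.088e+02 -2.000e-01] 168.5 168.8 62.5 109.0 67.6
[ 6.11e+02 -5.00e-01] [607.7  -2. ] 168.5 167.0 20.5 130.0 89.8
[ 6.092e+02 -1.000e-01] [ 6.088e+02 -2.000e-01] 168.5 168.5 62.4 108.5 67.7
[ 6.109e+02 -6.000e-01] [607.8  -1.7] 168.6 167.9 20.3 129.7 89.7
cmd [592.5 215.5 110.3] [180.    0.   26.4] sensed [593.5 214.4 110.4] [ 1.800e+02 -1.000e-02  2.633e+01] t 18.85
[0.0, 0.0, 0.1068, -0.0, 0.0, 0.0] mm 107 deg 0.0
```

```bash
python3 -m jog '[0.0012,-0.0014,0.05,0,0,0, 0.0012,-0.0014,0.09,0,0,0, 0.0012,-0.0014,0.107,0,0,0, 0.0012,-0.0014,0.107,0,0,0, 0.0012,-0.0014,0.107,0,0,0, 0.0012,-0.0014,0.107,0,0,0, 0.0012,-0.0014,0.107,0,0,0]' | grep -E 'pos|force'
python3 -m jog '[0,0,0,0,0,0, 0,0,0,0,0,0, 0,0,0,0,0,0, 0,0,0,0,0,0, 0,0,0,0,0,0, 0,0,0,0,0,0]' -1 60 | grep -E 'pos|force|gap'
python3 -m jog '[0,0,-0.05,0,0,0, 0,0,-0.1,0,0,0, 0,0,-0.14,0,0,0, 0,0,-0.14,0,0,0, 0,0,-0.14,0,0,0]' | grep -E 'pos|force|gap'
cat >>cmd.txt <<'E'
.0012,-.0014,.107,0,0,0
0,0,-.14,0,0,0
E
python3 -c "
from h import *
plan((611.7,2.1,143,-11.5),(611.7,2.1,67,-11.5))"
```

```text
tool_pos: [594.6, 217.2, 4.7]
ft_force: [0.6, 0.5, 0.5]
grip_force: 0.0
tool_pos: [594.1, 217.1, 3.9]
ft_force: [-0.9, 0.0, 5.5]
finger_gap: 59.1
grip_force: 66.1
tool_pos: [592.8, 216.7, 141.8]
ft_force: [-0.9, 1.1, -2.6]
finger_gap: 58.5
grip_force: 65.6
cmd [592.9 217.3 143.3] [180.    0.   26.4] sensed [592.8 216.7 141.8] [-1.7998e+02  1.2000e-01  2.6400e+01] t 21.1
[-0.0788, 0.2011, 0.0003, 0.0, -0.0, 0.6615] mm 216 deg 37.9
[-0.0788, 0.2011, 0.0763, 0.0, -0.0, 0.6615] mm 229 deg 37.9
```

```bash
python3 -m jog '[-0.0788,0.2011,0,0,0,0.6615, -0.0788,0.2011,0,0,0,0.6615, -0.0788,0.2011,0,0,0,0.6615, -0.0788,0.2011,0,0,0,0.6615, -0.0788,0.2011,0,0,0,0.6615, -0.0788,0.2011,0,0,0,0.6615, -0.0788,0.2011,0.03,0,0,0.6615, -0.0788,0.2011,0.06,0,0,0.6615]' | grep -E 'pos|force|gap|rot'
python3 -m jog '[0,0,0.008,0,0,0, 0,0,0.012,0,0,0, 0,0,0.015,0,0,0, 0,0,0.017,0,0,0, 0,0,0.017,0,0,0, 0,0,0.017,0,0,0, 0,0,0.017,0,0,0]' | grep -E 'pos|force|gap|rot'
cat >>cmd.txt <<'E'
-.0788,.2011,.06,0,0,.6615
0,0,.017,0,0,0
E
python3 -c "
from h import *
plan()"
```

```text
tool_pos: [612.3, 3.5, 82.2]
tcp_rot: [-180.0, 0.0, -11.3]
ft_force: [0.1, 0.7, -2.3]
finger_gap: 59.0
grip_force: 65.6
tool_pos: [612.6, 1.7, 66.5]
tcp_rot: [-180.0, -0.0, -11.5]
ft_force: [-0.5, -1.2, -1.6]
finger_gap: 59.0
grip_force: 65.6
cmd [611.7   2.1  66.3] [180.    0.  -11.5] sensed [612.6   1.7  66.5] [-1.800e+02 -2.000e-02 -1.151e+01] t 22.975
```

```bash
python3 -m jog '[0,0,0.001,0,0,0, 0,0,0.0015,0,0,0, 0,0,0.0015,0,0,0]' | grep -E 'pos|force|gap|rot'
python3 -m jog '[0,0,0,0,0,0, 0,0,0,0,0,0, 0,0,0,0,0,0, 0,0,0,0,0,0]' 1| grep -E 'pos|gap|force'
python3 -m jog '[0,0,-0.05,0,0,0, 0,0,-0.09,0,0,0, 0,0,-0.09,0,0,0, 0,0,-0.09,0,0,0]' | grep -E 'pos|gap'
cat >>cmd.txt <<'E'
0,0,.0015,0,0,0
0,0,-.09,0,0,0
E
python3 -c "
from h import *
plan((545.5,388,154,-9.5),(434,354.5,154,23.2))"
```

```text
tool_pos: [612.8, 1.7, 65.9]
tcp_rot: [180.0, -0.0, -11.5]
ft_force: [-4.5, 1.3, 5.9]
finger_gap: 59.1
grip_force: 66.7
tool_pos: [612.5, 1.8, 64.7]
ft_force: [0.2, -0.4, -0.1]
finger_gap: 85.6
grip_force: 0.0
tool_pos: [612.3, 1.8, 154.4]
finger_gap: 85.6
cmd [611.7   2.1 154.8] [180.    0.  -11.5] sensed [612.3   1.8 154.4] [ 1.80e+02  2.00e-02 -1.15e+01] t 24.35
[-0.1418, -0.3649, 0.0008, -0.0, -0.0, -0.0349] mm 392 deg 2.0
[-0.2444, -0.3099, 0.0008, -0.0, -0.0, -0.6056] mm 395 deg 34.7
```

```bash
python3 -m jog '[-0.142,-0.365,0,0,0,-0.035, -0.142,-0.365,0,0,0,-0.035, -0.142,-0.365,0,0,0,-0.035, -0.142,-0.365,0,0,0,-0.035, -0.142,-0.365,0,0,0,-0.035, -0.142,-0.365,0,0,0,-0.035, -0.142,-0.365,0,0,0,-0.035, -0.142,-0.365,0.05,0,0,-0.035]' | grep -E 'pos|gap'
echo "-.142,-.365,.05,0,0,-.035" >>cmd.txt
python3 - <<'E'
from h import *
for k in range(2):
  p=r.snapshot("top")
  for b in blobs(p,90,110,roi=(500,700,-100,100))+blobs(p,12,30,roi=(500,700,-100,100))+blobs(p,15,40,roi=(380,600,320,430)): print(b['c'],b['m'],b['t'],b['tp'],b['z'],b['L'],b['B'])
plan((546,388.5,3.5,-9.5))
E
```

```text
tool_pos: [548.2, 390.8, 107.9]
finger_gap: 85.5
[611.3  -1.1] [610.8  -1. ] 168.1 167.8 98.5 92.8 59.9
[ 6.11e+02 -6.00e-01] [608.2  -1.9] 168.6 167.7 20.0 129.9 89.7
[569.5 382.2] [569.9 379.2] 80.7 79.0 29.9 54.1 24.6
[517.3 390.7] [517.  387.1] 85.2 86.2 29.6 54.1 18.9
[433.2 354. ] [434.3 352.7] 23.0 17.8 29.9 77.1 54.5
[610.9  -1.1] [610.7  -1. ] 168.1 167.7 98.7 92.2 59.9
[ 6.11e+02 -6.00e-01] [608.2  -1.9] 168.6 167.6 20.1 129.9 89.7
[568.1 382.5] [568.1 379.4] 80.7 76.5 29.5 55.4 27.5
[515.5 390.8] [514.7 387.5] 85.0 85.9 29.9 53.3 15.1
[433.5 353.2] [434.3 352.6] 23.5 17.6 30.0 76.9 54.3
cmd [545.4 388.1 104.8] [180.    0.   -9.5] sensed [541.6 384.8  96.6] [179.5    0.55  -9.47] t 25.45
[0.0006, -0.0005, 0.1013, -0.0, -0.0, 0.0001] mm 101 deg 0.0
```

```bash
python3 -m jog '[0.0006,-0.0005,0.05,0,0,0, 0.0006,-0.0005,0.085,0,0,0, 0.0006,-0.0005,0.101,0,0,0, 0.0006,-0.0005,0.101,0,0,0, 0.0006,-0.0005,0.101,0,0,0, 0.0006,-0.0005,0.101,0,0,0, 0.0006,-0.0005,0.101,0,0,0]' | grep -E 'pos|force'
python3 -m jog '[0,0,0,0,0,0, 0,0,0,0,0,0, 0,0,0,0,0,0, 0,0,0,0,0,0, 0,0,0,0,0,0, 0,0,0,0,0,0]' -1 60 | grep -E 'pos|force|gap'
python3 -m jog '[0,0,-0.06,0,0,0, 0,0,-0.12,0,0,0, 0,0,-0.165,0,0,0, 0,0,-0.165,0,0,0, 0,0,-0.165,0,0,0]' | grep -E 'pos|force|gap'
cat >>cmd.txt <<'E'
.0006,-.0005,.101,0,0,0
0,0,-.165,0,0,0
E
python3 -c "
from h import *
plan((611.6,2.4,168,-11.5),(611.6,2.4,103.5,-11.5))"
```

```text
tool_pos: [547.5, 388.6, 5.1]
ft_force: [-0.5, -1.2, 0.1]
grip_force: 0.0
tool_pos: [547.1, 388.4, 4.2]
ft_force: [-1.6, 0.4, 4.8]
finger_gap: 51.0
grip_force: 64.4
tool_pos: [546.0, 387.6, 167.1]
ft_force: [-0.4, 0.3, -2.3]
finger_gap: 51.1
grip_force: 63.9
cmd [546.  388.5 168.8] [180.    0.   -9.5] sensed [546.  387.6 167.1] [ 1.7991e+02  1.0000e-01 -9.5000e+00] t 27.7
[0.1284, 0.37, 0.0008, -0.0, -0.0, 0.035] mm 392 deg 2.0
[0.1284, 0.37, 0.0653, -0.0, -0.0, 0.035] mm 397 deg 2.0
```

```bash
python3 -m jog '[0.1284,0.37,0,0,0,0.035, 0.1284,0.37,0,0,0,0.035, 0.1284,0.37,0,0,0,0.035, 0.1284,0.37,0,0,0,0.035, 0.1284,0.37,0,0,0,0.035, 0.1284,0.37,0,0,0,0.035, 0.1284,0.37,0,0,0,0.035, 0.1284,0.37,0,0,0,0.035]' | grep -E 'pos|force|gap|rot'
python3 -m jog '[0,0,0.03,0,0,0, 0,0,0.05,0,0,0, 0,0,0.06,0,0,0, 0,0,0.065,0,0,0, 0,0,0.065,0,0,0, 0,0,0.065,0,0,0, 0,0,0.067,0,0,0, 0,0,0.067,0,0,0]' | grep -E 'pos|force|gap|rot'
cat >>cmd.txt <<'E'
.1284,.37,0,0,0,.035
0,0,.067,0,0,0
E
python3 -c "
from h import *
plan()"
```

```text
tool_pos: [611.1, 1.2, 166.3]
tcp_rot: [180.0, 0.2, -11.6]
ft_force: [0.2, 0.5, -2.6]
finger_gap: 51.1
grip_force: 63.8
tool_pos: [612.8, 1.9, 102.2]
tcp_rot: [-180.0, -0.1, -11.5]
ft_force: [1.5, 0.1, -0.5]
finger_gap: 50.8
grip_force: 64.1
cmd [611.6   2.4 101.8] [180.    0.  -11.5] sensed [612.8   1.9 102.2] [-1.7999e+02 -5.0000e-02 -1.1510e+01] t 29.7
```

```bash
python3 -m jog '[0,0,0.0007,0,0,0, 0,0,0.0007,0,0,0, 0,0,0.0007,0,0,0]' | grep -E 'pos|force|gap|rot'
python3 -m jog '[0,0,0,0,0,0, 0,0,0,0,0,0, 0,0,0,0,0,0, 0,0,0,0,0,0]' 1| grep -E 'pos|gap|force'
python3 -m jog '[0,0,-0.04,0,0,0, 0,0,-0.08,0,0,0, 0,0,-0.08,0,0,0, 0,0,-0.08,0,0,0]' | grep -E 'pos|gap'
cat >>cmd.txt <<'E'
0,0,.0007,0,0,0
0,0,-.08,0,0,0
E
python3 -c "
from h import *
plan((434.5,355.7,181,23.2))"
```

```text
tool_pos: [612.8, 1.9, 102.2]
tcp_rot: [-180.0, -0.1, -11.5]
ft_force: [-2.6, -0.8, 5.2]
finger_gap: 50.9
grip_force: 64.8
tool_pos: [612.3, 2.1, 100.9]
ft_force: [-0.1, -1.2, -0.6]
finger_gap: 85.5
grip_force: 0.0
tool_pos: [612.3, 2.1, 180.8]
finger_gap: 85.5
cmd [611.6   2.4 181.1] [180.    0.  -11.5] sensed [612.3   2.1 180.8] [-1.80e+02  1.00e-02 -1.15e+01] t 31.075
[-0.244, -0.3109, 0.0001, -0.0, -0.0, -0.6056] mm 395 deg 34.7
```

```bash
python3 -m jog '[-0.244,-0.311,0,0,0,-0.6056, -0.244,-0.311,0,0,0,-0.6056, -0.244,-0.311,0,0,0,-0.6056, -0.244,-0.311,0,0,0,-0.6056, -0.244,-0.311,0,0,0,-0.6056, -0.244,-0.311,0,0,0,-0.6056, -0.244,-0.311,0,0,0,-0.6056, -0.244,-0.311,0.05,0,0,-0.6056]' | grep -E 'pos|gap'
echo "-.244,-.311,.05,0,0,-.6056" >>cmd.txt
python3 -m jog '[0,0,0.03,0,0,0, 0,0,0.03,0,0,0, 0,0,0.03,0,0,0]' | grep pos
echo "0,0,.03,0,0,0" >>cmd.txt
python3 - <<'E'
from h import *
for k in range(2):
  p=r.snapshot("top")
  for b in blobs(p,118,140,roi=(500,700,-100,100))+blobs(p,12,30,roi=(500,700,-100,100))+blobs(p,15,40,roi=(380,600,320,430)): print(b['c'],b['m'],b['t'],b['tp'],b['z'],b['L'],b['B'])
plan((434.5,355.7,3.8,23.2))
E
```

```text
tool_pos: [437.0, 358.5, 133.9]
finger_gap: 85.1
tool_pos: [436.0, 355.2, 101.9]
[ 6.101e+02 -4.000e-01] [ 6.095e+02 -4.000e-01] 168.7 169.4 128.3 76.9 51.8
[ 6.111e+02 -6.000e-01] [607.9  -1.7] 168.5 167.8 20.4 130.3 89.6
[463. 366.] [466.1 361.9] 113.6 109.9 30.8 53.2 12.3
[413.8 344.9] [413.6 343.9] 114.1 123.2 29.9 54.9 34.4
[ 6.096e+02 -5.000e-01] [ 6.094e+02 -4.000e-01] 169.0 169.5 128.6 76.5 51.7
[ 6.11e+02 -5.00e-01] [608.  -2.] 168.6 167.2 20.4 129.8 89.8
[463.  365.8] [466.5 362. ] 116.5 110.2 29.7 53.1 12.3
[413.6 345.5] [413.7 343.8] 114.0 123.8 29.9 54.6 34.5
cmd [434.5 355.8 101.1] [180.    0.   23.2] sensed [436.6 355.8 103. ] [-1.7997e+02 -1.6000e-01  2.3170e+01] t 32.55
[-0.0001, 0.0001, 0.0973, -0.0, -0.0, -0.0] mm 97 deg 0.0
```

Stack is well aligned so far (within ~1.5 mm). Next carton.

```bash
python3 -m jog '[0,0,0.05,0,0,0, 0,0,0.08,0,0,0, 0,0,0.097,0,0,0, 0,0,0.097,0,0,0, 0,0,0.097,0,0,0, 0,0,0.097,0,0,0, 0,0,0.097,0,0,0]' | grep -E 'pos|force'
python3 -m jog '[0,0,0,0,0,0, 0,0,0,0,0,0, 0,0,0,0,0,0, 0,0,0,0,0,0, 0,0,0,0,0,0, 0,0,0,0,0,0]' -1 60 | grep -E 'pos|force|gap'
python3 -m jog '[0,0,-0.06,0,0,0, 0,0,-0.12,0,0,0, 0,0,-0.18,0,0,0, 0,0,-0.2,0,0,0, 0,0,-0.2,0,0,0, 0,0,-0.2,0,0,0]' | grep -E 'pos|force|gap'
cat >>cmd.txt <<'E'
0,0,.097,0,0,0
0,0,-.2,0,0,0
E
python3 -c "
from h import *
plan((612,2.2,204,-11.5),(612,2.2,131.2,-11.5))"
```

```text
tool_pos: [435.9, 355.9, 5.2]
ft_force: [-0.0, -0.2, 0.2]
grip_force: 0.0
tool_pos: [435.6, 355.7, 4.5]
ft_force: [-0.4, 0.5, 4.9]
finger_gap: 50.8
grip_force: 63.6
tool_pos: [434.0, 354.6, 200.9]
ft_force: [0.0, 0.5, -1.8]
finger_gap: 50.6
grip_force: 63.6
cmd [434.5 355.8 204.1] [180.    0.   23.2] sensed [434.  354.6 200.9] [179.95   0.27  23.2 ] t 34.925
[0.0238, 0.3949, 0.0001, -0.0, -0.0, 0.6056] mm 396 deg 34.7
[0.0238, 0.3949, 0.0729, -0.0, -0.0, 0.6056] mm 402 deg 34.7
```

```bash
python3 -m jog '[0.0238,0.3949,0,0,0,0.6056, 0.0238,0.3949,0,0,0,0.6056, 0.0238,0.3949,0,0,0,0.6056, 0.0238,0.3949,0,0,0,0.6056, 0.0238,0.3949,0,0,0,0.6056, 0.0238,0.3949,0,0,0,0.6056, 0.0238,0.3949,0,0,0,0.6056, 0.0238,0.3949,0,0,0,0.6056]' | grep -E 'pos|force|gap|rot'
python3 -m jog '[0,0,0.03,0,0,0, 0,0,0.05,0,0,0, 0,0,0.065,0,0,0, 0,0,0.07,0,0,0, 0,0,0.07,0,0,0, 0,0,0.07,0,0,0, 0,0,0.072,0,0,0, 0,0,0.072,0,0,0]' | grep -E 'pos|force|gap|rot'
cat >>cmd.txt <<'E'
.0238,.3949,0,0,0,.6056
0,0,.072,0,0,0
E
python3 -c "
from h import *
plan()"
```

```text
tool_pos: [611.8, 0.7, 201.1]
tcp_rot: [180.0, 0.3, -11.6]
ft_force: [-0.1, 0.5, -1.0]
finger_gap: 50.9
grip_force: 63.6
tool_pos: [613.2, 1.8, 132.6]
tcp_rot: [-180.0, -0.1, -11.5]
ft_force: [1.4, 1.2, -0.4]
finger_gap: 50.5
grip_force: 63.8
cmd [612.    2.2 132.1] [180.    0.  -11.5] sensed [613.2   1.8 132.6] [-1.7999e+02 -6.0000e-02 -1.1510e+01] t 36.925
```

Same pattern: lower a touch to contact, release, then go to the last small carton.

```bash
python3 -m jog '[0,0,0.0007,0,0,0, 0,0,0.0007,0,0,0, 0,0,0.0007,0,0,0]' | grep -E 'pos|force|gap|rot'
python3 -m jog '[0,0,0,0,0,0, 0,0,0,0,0,0, 0,0,0,0,0,0, 0,0,0,0,0,0]' 1| grep -E 'pos|gap|force'
python3 -m jog '[0,0,-0.04,0,0,0, 0,0,-0.08,0,0,0, 0,0,-0.08,0,0,0, 0,0,-0.08,0,0,0]' | grep -E 'pos|gap'
cat >>cmd.txt <<'E'
0,0,.0007,0,0,0
0,0,-.08,0,0,0
E
python3 -c "
from h import *
plan((452.2,-179.9,211,-5.6),(452.2,-179.9,110,-5.6))"
```

```text
tool_pos: [613.2, 1.8, 132.5]
tcp_rot: [-180.0, -0.1, -11.5]
ft_force: [-1.2, -1.1, 5.6]
finger_gap: 51.2
grip_force: 64.6
tool_pos: [612.6, 1.9, 131.2]
ft_force: [-0.0, -0.3, 1.2]
finger_gap: 85.5
grip_force: 0.0
tool_pos: [612.6, 1.9, 211.0]
finger_gap: 85.3
cmd [612.    2.2 211.4] [180.    0.  -11.5] sensed [612.6   1.9 211. ] [ 1.80e+02  1.00e-02 -1.15e+01] t 38.3
[-0.1203, 0.2103, 0.0004, -0.0, -0.0, -0.103] mm 242 deg 5.9
[-0.1203, 0.2103, 0.1014, -0.0, -0.0, -0.103] mm 263 deg 5.9
```

```bash
python3 -m jog '[-0.1203,0.2103,0,0,0,-0.103, -0.1203,0.2103,0,0,0,-0.103, -0.1203,0.2103,0,0,0,-0.103, -0.1203,0.2103,0,0,0,-0.103, -0.1203,0.2103,0.05,0,0,-0.103, -0.1203,0.2103,0.1,0,0,-0.103, -0.1203,0.2103,0.1,0,0,-0.103, -0.1203,0.2103,0.1,0,0,-0.103]' | grep -E 'pos|gap'
echo "-.1203,.2103,.1,0,0,-.103" >>cmd.txt
python3 - <<'E'
from h import *
for k in range(2):
  p=r.snapshot("top")
  for b in blobs(p,150,170,roi=(500,700,-100,100))+blobs(p,12,30,roi=(500,700,-100,100))+blobs(p,15,40,roi=(380,540,-250,-110)): print(b['c'],b['m'],b['t'],b['tp'],b['z'],b['L'],b['B'])
plan((452.2,-179.9,4,-5.6))
E
```

```text
tool_pos: [453.2, -180.2, 112.3]
finger_gap: 85.5
[ 6.101e+02 -6.000e-01] [609.6  -0.9] 168.6 167.9 158.5 76.5 52.0
[610.9  -0.7] [608.2  -1.9] 168.4 167.6 20.4 129.8 89.6
[ 476.7 -176.9] [ 478.4 -174.5] 89.9 106.8 31.2 37.1 24.1
[610.2  -0.7] [610.   -0.9] 168.6 168.0 158.3 76.8 51.9
[ 6.11e+02 -6.00e-01] [608.4  -1.9] 168.5 167.6 20.2 129.9 89.7
[ 476.8 -176.8] [ 479.  -175.1] 89.9 103.6 30.8 38.5 23.8
cmd [ 452.2 -179.9  111.4] [180.    0.   -5.6] sensed [ 454.5 -180.8  113.8] [179.93  -0.19  -5.57] t 39.4
[0.0, -0.0, 0.1074, -0.0, -0.0, 0.0] mm 107 deg 0.0
```

```bash
python3 -m jog '[0,0,0.05,0,0,0, 0,0,0.09,0,0,0, 0,0,0.107,0,0,0, 0,0,0.107,0,0,0, 0,0,0.107,0,0,0, 0,0,0.107,0,0,0, 0,0,0.107,0,0,0]' | grep -E 'pos|force'
python3 -m jog '[0,0,0,0,0,0, 0,0,0,0,0,0, 0,0,0,0,0,0, 0,0,0,0,0,0, 0,0,0,0,0,0, 0,0,0,0,0,0]' -1 60 | grep -E 'pos|force|gap'
python3 -m jog '[0,0,-0.06,0,0,0, 0,0,-0.12,0,0,0, 0,0,-0.18,0,0,0, 0,0,-0.23,0,0,0, 0,0,-0.23,0,0,0, 0,0,-0.23,0,0,0]' | grep -E 'pos|force|gap'
cat >>cmd.txt <<'E'
0,0,.107,0,0,0
0,0,-.23,0,0,0
E
python3 -c "
from h import *
plan((612,2.2,234,-11.5),(612,2.2,162.4,-11.5))"
```

```text
tool_pos: [453.7, -180.7, 5.5]
ft_force: [-0.2, -0.2, 0.3]
grip_force: 0.0
tool_pos: [453.3, -180.4, 4.8]
ft_force: [-0.9, -0.2, 5.2]
finger_gap: 50.6
grip_force: 63.7
tool_pos: [452.4, -180.0, 233.2]
ft_force: [-0.7, -0.6, -2.5]
finger_gap: 51.0
grip_force: 63.6
cmd [ 452.2 -179.9  234.4] [180.    0.   -5.6] sensed [ 452.4 -180.   233.2] [-1.7997e+02  8.0000e-02 -5.6000e+00] t 41.775
[0.1413, -0.1968, 0.0004, -0.0, -0.0, 0.103] mm 242 deg 5.9
[0.1413, -0.1968, 0.072, -0.0, -0.0, 0.103] mm 253 deg 5.9
```

```bash
python3 -m jog '[0.1413,-0.1968,0,0,0,0.103, 0.1413,-0.1968,0,0,0,0.103, 0.1413,-0.1968,0,0,0,0.103, 0.1413,-0.1968,0,0,0,0.103, 0.1413,-0.1968,0,0,0,0.103, 0.1413,-0.1968,0,0,0,0.103, 0.1413,-0.1968,0,0,0,0.103]' | grep -E 'pos|force|gap|rot'
python3 -m jog '[0,0,0.03,0,0,0, 0,0,0.05,0,0,0, 0,0,0.065,0,0,0, 0,0,0.07,0,0,0, 0,0,0.07,0,0,0, 0,0,0.07,0,0,0, 0,0,0.072,0,0,0, 0,0,0.072,0,0,0]' | grep -E 'pos|force|gap|rot'
cat >>cmd.txt <<'E'
.1413,-.1968,0,0,0,.103
0,0,.072,0,0,0
E
python3 -c "
from h import *
plan()"
```

```text
tool_pos: [611.8, 0.9, 233.5]
tcp_rot: [180.0, 0.1, -11.6]
ft_force: [0.1, -0.6, -1.3]
finger_gap: 51.0
grip_force: 63.5
tool_pos: [613.1, 1.9, 162.8]
tcp_rot: [-180.0, -0.1, -11.5]
ft_force: [1.4, -0.1, 0.0]
finger_gap: 50.6
grip_force: 63.7
cmd [612.    2.2 162.4] [180.    0.  -11.5] sensed [613.1   1.9 162.8] [-1.800e+02 -5.000e-02 -1.149e+01] t 43.65
```

```bash
python3 -m jog '[0,0,0.0007,0,0,0, 0,0,0.0007,0,0,0, 0,0,0.0007,0,0,0]' | grep -E 'pos|force|gap|rot'
python3 -m jog '[0,0,0,0,0,0, 0,0,0,0,0,0, 0,0,0,0,0,0, 0,0,0,0,0,0]' 1| grep -E 'pos|gap|force'
python3 -m jog '[0,0,-0.04,0,0,0, 0,0,-0.08,0,0,0, 0,0,-0.08,0,0,0, 0,0,-0.08,0,0,0]' | grep -E 'pos|gap'
python3 -m jog '[-0.13,0.2,0,0,0,0, -0.13,0.2,0,0,0,0, -0.13,0.2,0,0,0,0, -0.13,0.2,0,0,0,0, -0.13,0.2,0,0,0,0, -0.13,0.2,0,0,0,0]' | grep -E 'pos|gap'
cat >>cmd.txt <<'E'
0,0,.0007,0,0,0
0,0,-.08,0,0,0
-.13,.2,0,0,0,0
E
python3 - <<'E'
from h import *
p=r.snapshot("top")
for b in blobs(p,180,200,roi=(500,700,-100,100))+blobs(p,12,30,roi=(500,700,-100,100))+blobs(p,15,60,roi=(380,850,-450,420)): print(b['c'],b['m'],b['t'],b['tp'],b['z'],b['L'],b['B'])
W=cloud(p)
m=(W[...,2]>56)&(W[...,2]<72)&(np.hypot(W[...,0]-607,W[...,1]+194)<40)
print("plunger",m.sum(),W[m].mean(0),np.ptp(W[m],axis=0),cv2.minEnclosingCircle(W[m][:,:2].astype(np.float32)))
m=(W[...,2]>60)&(W[...,2]<68)&(np.abs(W[...,0]-519)<80)&(np.abs(W[...,1]+375)<50); print("grip",W[m].mean(0))
plan((609.2,-192.3,240,-11.5),(609.2,-192.3,80,-11.5))
q=r.snapshot("scene")
o=[]
for k,sl in((q,np.s_[130:310,90:370]),(p,np.s_[120:290,110:410])): o.append(cv2.resize(k["pixels"][sl][:,:,::-1],(580,360),interpolation=cv2.INTER_CUBIC))
cv2.imwrite("pics/st.png",cv2.resize(np.vstack(o),(480,600)))
E
```

```text
tool_pos: [613.1, 1.9, 162.8]
tcp_rot: [-180.0, -0.1, -11.5]
ft_force: [-1.6, -0.5, 5.4]
finger_gap: 50.9
grip_force: 64.4
tool_pos: [612.7, 1.8, 161.6]
ft_force: [0.1, -1.2, -0.5]
finger_gap: 85.3
grip_force: 0.0
tool_pos: [612.6, 1.9, 241.3]
finger_gap: 85.5
tool_pos: [445.1, -167.9, 240.6]
finger_gap: 85.4
[ 6.09e+02 -4.00e-01] [ 6.089e+02 -3.000e-01] 168.4 168.0 188.4 76.1 51.8
[ 6.111e+02 -6.000e-01] [608.1  -2. ] 168.5 167.7 20.4 130.2 89.7
[ 786.7 -219.9] [ 783.7 -217.3] 24.6 30.5 33.7 80.4 77.5
[ 757.7 -107.4] [ 755.6 -106.6] 45.0 169.9 48.6 30.6 29.9
[717.9 299.6] [716.5 298. ] 144.3 146.3 22.9 66.3 41.7
[ 716.5 -319.3] [ 716.8 -319.8] 90.6 103.3 22.1 28.8 26.9
[ 6.11e+02 -6.00e-01] [606.5  -1.9] 168.5 166.7 20.5 130.0 89.7
[ 642.2 -414.8] [ 639.5 -413.5] 178.1 4.2 34.4 79.8 69.6
[ 608.6 -194. ] [ 607.5 -191.7] 135.0 36.4 33.9 79.2 78.5
[ 519.1 -349.9] [ 522.2 -356.2] 100.3 97.3 27.2 187.5 56.9
plunger 69 [ 608.20149897 -194.58931071   63.97000863] [23.28723091 24.30149172 12.42298864] ((608.3441162109375, -194.92921447753906), 13.135531425476074)
grip [ 524.31843898 -377.72886582   64.10694076]
cmd [ 444.7 -167.9  241.7] [180.    0.  -11.5] sensed [ 445.5 -167.6  240.8] [-1.7995e+02  7.0000e-02 -1.1480e+01] t 45.825
[0.166, -0.0089, 0.0017, -0.0, -0.0, -0.0] mm 166 deg 0.0
[0.166, -0.0089, 0.1617, -0.0, -0.0, -0.0] mm 232 deg 0.0
```

View pics/st.png

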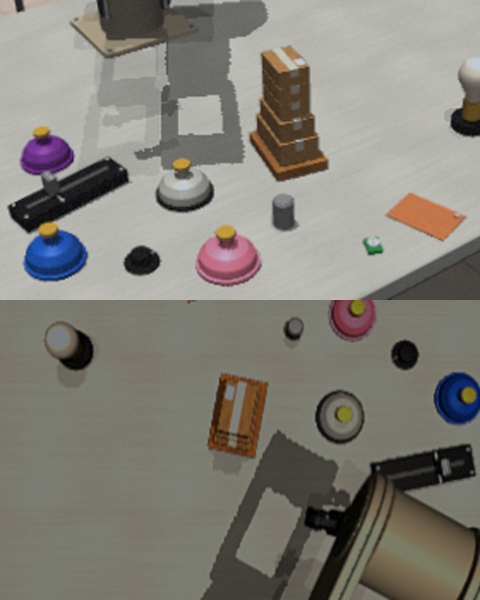

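```bash
python3 -m jog '[0.166,-0.0089,0,0,0,0, 0.166,-0.0089,0,0,0,0, 0.166,-0.0089,0,0,0,0, 0.166,-0.0089,0.04,0,0,0, 0.166,-0.0089,0.09,0,0,0, 0.166,-0.0089,0.14,0,0,0, 0.166,-0.0089,0.162,0,0,0, 0.166,-0.0089,0.162,0,0,0]' -1 30 | grep -E 'pos|gap'
python3 -m jog '[0,0,0,0,0,0, 0,0,0.012,0,0,0, 0,0,0.018,0,0,0, 0,0,0.021,0,0,0, 0,0,0.023,0,0,0, 0,0,0.023,0,0,0]' | grep -E 'pos|gap|force'
cat >>cmd.txt <<'E'
.166,-.0089,.162,0,0,0
0,0,.023,0,0,0
E
python3 - <<'E'
from h import *
plan()
E
```

```text
tool_pos: [609.0, -191.3, 77.7]
finger_gap: -0.1
tool_pos: [610.2, -192.8, 57.1]
ft_force: [0.4, -0.3, 3.9]
finger_gap: -0.0
grip_force: 1.9
cmd [ 609.2 -192.3   56.7] [180.    0.  -11.5] sensed [ 610.2 -192.8   57.1] [ 1.7999e+02 -4.0000e-02 -1.1500e+01] t 47.625
```

Pressing works (3.9 N at 57 mm); go on to the stop.

```bash
python3 -m jog '[0,0,0.001,0,0,0, 0,0,0.002,0,0,0, 0,0,0.0025,0,0,0, 0,0,0.003,0,0,0, 0,0,0.003,0,0,0]' | grep -E 'pos|force'
python3 -m jog '[0,0,0.0005,0,0,0, 0,0,0.001,0,0,0, 0,0,0.001,0,0,0]' | grep -E 'pos|force'
```

```text
tool_pos: [610.2, -192.8, 55.0]
ft_force: [-3.1, 0.8, 12.2]
grip_force: 5.9
tool_pos: [610.3, -192.8, 54.9]
ft_force: [-7.2, 2.0, 17.9]
grip_force: 9.1
```

Stop reached (force rises with no further travel, 17.9 N). Let go and rise.

```bash
python3 -m jog '[0,0,-0.02,0,0,0, 0,0,-0.06,0,0,0, 0,0,-0.1,0,0,0, 0,0,-0.15,0,0,0, -0.15,0,-0.15,0,0,0, -0.15,0,-0.15,0,0,0, -0.15,0,-0.15,0,0,0, -0.15,0,-0.15,0,0,0]' | grep -E 'pos|force'
python3 - <<'E'
from h import *
p=r.snapshot("top"); W=cloud(p)
for b in blobs(p,180,200,roi=(500,700,-100,100)): print(b['c'],b['t'],b['z'])
m=(W[...,2]>56)&(W[...,2]<72)&(np.hypot(W[...,0]-607,W[...,1]+194)<40); print(np.median(W[m],0))
m=(W[...,2]>60)&(W[...,2]<68)&(np.abs(W[...,0]-519)<80)&(np.abs(W[...,1]+375)<50); print("grip",W[m].mean(0))
print(r.sense()["ft_force"], r.sense()["time"]); print(r.hand_in())
E
```

```text
tool_pos: [461.7, -162.3, 202.8]
ft_force: [0.1, -0.3, 0.5]
grip_force: 0.0
[ 6.091e+02 -3.000e-01] 168.6 188.5
[ 608.29396445 -194.3757983    63.31333035]
grip [ 524.1791638  -377.77218945   64.94525502]
[0.29550297 0.70887599 0.24690714] 49.675
the job is handed in; nothing more can be done
None
```

The job is handed in at 49.7 s: the dimmer grip is about 1 mm from the line, all five cartons are in one column within about 2 mm of the stand's centre, and the bell was pressed to its stop and released; the hand-in gave no verdict.

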